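# Swing out the folding hook and hang the serving board on it

### The job

Swing the folded hook on the little stand all the way out to its stop, then take the small wooden serving board from its rack and hang it on the hook by the slot in its handle. Work gently: do not force the hook or press down on it hard, lower the board until the hook carries its weight before you let go (never drop it), and leave the salt shaker, the cup and the jam jar where they are.

Things in the scene. Friction and masses are not known exactly. Their poses are not given: they have to be found in the camera images.
- stand: Fixed wooden stand: upright board 18 thick (x), 80 wide (y), 236 high, on a 130 x 140 x 14 foot. Origin: centre of its underside, on the counter; z up, -x is the face with the folding hook. A steel rail runs up that face; the hook's bracket is clamped on it at a height that differs each time.
- hinge (a point): Upright hinge axis of the hook, 26 in front of the stand's origin (-x) and 12 to -y; same axes as the stand. It marks the hook bar's NOMINAL mid-height, 200 above the counter: the real bar may be clamped up to 10 higher or lower. That offset is not measured: feel for it (or look). Folded, the bar's last 53 mm stick out past the stand board's +y edge, so fingers can get behind it there.
- hook (a joint): Hook angle: 0 folded along the stand's +y, 1.571 fully out along its -x at a rigid stop (counter-clockwise from above). Flat steel bar, 8 thick, 12 high, ends 105 from the hinge axis; its last 10 mm is turned up, 14 above the bar's top edge. Stiff hinge: about 2 to 3 N at the end moves it, and it stays where it is left.
- file: Fixed wooden rack, base 90 (x) x 130 (y), two rails along y 42 high with a 17 mm gap between them, in which the serving board stands on edge on the base (10 mm above the counter). Origin: centre of its underside; z up.
- paddle_slot (a point): Centre of the slot in the serving board's handle, 121.5 above the board's bottom edge and 38.5 below its top; z up the board, x its normal. The slot goes right through along x, 16 wide (y), 43 high (z), with 17 of wood above it. Grasp the handle across its 46 mm width (along y): that leaves the slot free.
- paddle: The serving board: plain light wood, 14 thick (x), 160 high, 0.14 to 0.28 kg. Blade 94 wide (y) and 80 high, above it the handle, 46 wide and 80 high, with the slot. Origin: centre of its bottom edge; z up, x its normal.
- salt_shaker: Salt shaker, 44 across, 90 high, bystander; origin at the centre of its underside.
- white_cup: White cup 90 x 131 x 106 high with a handle, bystander; origin at its underside.
- jam_jar: Jam jar, 65 across, 83 high, bystander; origin at the centre of its underside.

How it is judged:
By the outcome, as a careful person would: the job done as asked, in the order asked, and still so for the second after the job is handed in, with the robot touching nothing.
It also fails if it takes over 72 s, if anything falls off the work surface, if the arm or the gripper's body presses on something with over 40 N, if the wrist force passes 120 N, or if a joint passes its speed limit or range.

### The arm

A 7-joint arm with a two-finger parallel gripper is mounted at the origin on a cart in front of the work surface, level with it; the furniture and walls round the work are solid. World frame = base frame: x ahead of the robot, y to its left, z up, the work surface at z = 0. Lengths are in m, angles in rad, forces in N, time in s.
With the tool pointing down it reaches from about 0.35 to 0.9 m from the base axis. Payload 8.1 kg.
Tool frame: the origin (TCP) lies midway between the tips of the shut fingers; the grasp point (between the pads) lies 19 mm behind it; x points along the fingers, z is the direction in which the jaws open and shut, and the axes are right-handed (so a half turn about x gives the same grasp; the last joint's range is limited). The gripper opens to 92 mm and grips with 3 to 60 N. Pads are 19 mm wide; open, the fingers measure 130 mm over their backs; the gripper's body (75 mm by 190 mm) begins 47 mm behind the grasp point.
Start: joints at [-0.103, 0.434, 0.025, 1.573, -0.012, 1.134, -0.075], TCP at [0.625, -0, 0.227] pointing down, gripper open.
Joint ranges: [-2.62, 2.62], [-0.44, 2.09], [-1.27, 1.32], [0.08, 2.57], [-1.32, 4.46], [0.12, 2], [-2.74, 2.74]. Speed limits (rad/s): [2.22, 2.22, 3.01, 3.01, 3.14, 3.14, 3.14].

### API

Orientations are given as a rotation vector (axis times angle).
In Python, from cell import arm, optics, finder gives the robot as it stands.
- The arm moves only by the tool send_rows, never from a script. Its argument "rows" is a list that holds one entry, the list of rows, each a list of 7 numbers: the shift along the tool's x, y, z in mm, then the turn, a rotation vector about the tool's x, y, z in degrees, then the opening in per cent of the stroke, from 0 (shut) to 100 (fully open). A call has exactly 8 rows; each row is the pose to reach, as a shift and turn from the pose commanded when the call began, along the tool's axes at that moment; what a row does not reach only later rows make up. A row lasts 1/10 s, in which the tool goes at most 50 mm and 8.59 degrees, less where a joint would pass 70% of its speed; a pose out of reach is approached as far as the arm can. A call with a gripper value outside its range is refused whole. The fingers move at their own pace and stop on an object; "grip_force" is the grip in N (left out, the last holds). Time passes only in rows, so rows that repeat a pose let the fingers close, or fill a call up. It gives the time, the measured TCP pose, the force and the opening at its end, in the units of the state.
- arm.observe(): the state, without advancing time (a new reading comes with each control period).
- optics.get_image(name): name is "scene" or "side" or "wrist"; returns (picture, depth): 420x560x3 uint8, red, green, blue; 420x560 float32, m along the optical axis (not along the pixel's ray), 0 where there is no reading.
- optics.get_calibration(name): a dict with "camera_matrix" (3x3 intrinsics, pixels), "position" and "orientation" of the camera in the world; the wrist camera has in their place "T_tool_cam" (4x4, takes a point from camera to tool coordinates, whose origin is the TCP and whose axes are the tool frame's). Camera axes: x right, y up, looking along -z (the intrinsics and any distortion apply to the point x, -y, -z); pixel columns grow to the right and rows downward; lengths in m; the calibration is good to about 2 mm. A picture is of the moment at which its call begins: read the wrist's pose just before it. get_calibration takes no time and is no camera call.
- arm.sign_off(): hands the job in, once; it reports no verdict.
Trained networks look in the newest picture that a camera, given by its name, has taken for a name from the list of things; names that differ only in an ending like _2 or _b are one class to them, and where a whole thing is asked for, a point or a joint stands for the part that bears it (a point fixed in the world has none). Each returns a list of dicts, best first, with "confidence" (0 to 1); they miss things now and then, are a little off and sometimes report something else, mostly with a low value. They report only what shows in the picture. A call takes as long as a camera call.
- finder.search_frame(camera, thing): "bbox" ([left, top, width, height] in pixels, round what is visible of it).
- finder.regions_of(camera, thing): "region" (420x560 bool, what is visible of it) and "bbox" ([left, top, width, height] in pixels, round what is visible of it).
- finder.place_of(camera, thing): "xy" ([column, row] in pixels: a listed point, or the origin of a listed thing).
The state is a dict: "clock": time; "joints": joint angles; "dq": joint speeds; "joint_efforts": joint torques, N m; "position": TCP position; "ee_rot": TCP orientation; "force": force on the tool from outside, world axes, zero at the start; "ft_torque": the same for the moment, N m; "width": opening from 0.0 (shut) to 1.0 (fully open).
Only numpy, scipy, OpenCV 4.12 (cv2) and the standard library are available. Lean on these libraries where they do the work, as an engineer would, in place of code of your own. Each camera call takes 0.05 s, during which the arm holds its last target.

## Working session

There is one attempt and no reset: what is moved stays moved. The work goes in short steps, Python scripts to look and compute and a tool call to move; the robot and the scene stay as the last step left them, time stands still between calls to the robot, and variables do not carry over. Pictures are saved under pics/ and viewed, and the job is handed in when it is done.

Besides the shell and the picture viewer there is one more tool, called after "Emit:" by a JSON object that holds its "op" and its "data", one argument or row to a line. send_rows: Moves the arm, as the interface text tells. Its arguments: {"type":"object","properties":{"rows":{"type":"array"},"grip_force":{"type":"number"}},"required":["rows"]}

```bash
ls; mkdir -p pics
cat > h.py <<'E'
import numpy as np, cv2
from scipy.spatial.transform import Rotation as R
from cell import arm, optics, finder
def rot(o):
    o=np.array(o,float)
    return o if o.shape==(3,3) else (R.from_rotvec(o).as_matrix() if o.size==3 else R.from_quat(o).as_matrix())
def campose(n):
    c=optics.get_calibration(n)
    if 'T_tool_cam' in c:
        s=arm.observe(); T=np.eye(4);T[:3,:3]=rot(s['ee_rot']);T[:3,3]=s['position']
        return T@np.array(c['T_tool_cam']),c
    T=np.eye(4);T[:3,:3]=rot(c['orientation']);T[:3,3]=c['position'];return T,c
def grab(n,f=None):
    T,c=campose(n)
    im,d=optics.get_image(n)
    if f: cv2.imwrite('pics/'+f,im[:,:,::-1])
    return im,d,T,np.array(c['camera_matrix'])
def cloud(d,T,K):
    v,u=np.mgrid[0:d.shape[0],0:d.shape[1]]
    P=np.stack([(u-K[0,2])/K[0,0]*d,-(v-K[1,2])/K[1,1]*d,-d],-1)
    return P@T[:3,:3].T+T[:3,3]
def proj(p,T,K):
    q=(np.asarray(p)-T[:3,3])@T[:3,:3]
    return K[0,0]*q[...,0]/-q[...,2]+K[0,2], K[1,1]*q[...,1]/q[...,2]+K[1,2]
E
python3 - <<'E'
from h import *
print(arm.observe())
for n in['scene','side','wrist']:
    print(n,optics.get_calibration(n))
    im,d,T,K=grab(n,n+'0.png'); P=cloud(d,T,K)
    np.savez(n+'0.npz',im=im,d=d,T=T,K=K)
    if n=='wrist': continue
    for t in['stand','hook','hinge','file','paddle','paddle_slot','salt_shaker','white_cup','jam_jar']:
        r=finder.search_frame(n,t)[:2]; 
        print(t,[(x['bbox'],round(x['confidence'],2)) for x in r])
E
```

```text
pics
{'clock': 0.0, 'joints': array([-0.10261065,  0.43523151,  0.02495368,  1.57407225, -0.01159799,
        1.13401868, -0.0750907 ]), 'dq': array([-5.39624139e-05, -2.90938529e-04,  3.59465578e-04,  6.33235206e-04,
        1.84579873e-03, -2.28107318e-04,  5.87033337e-04]), 'joint_efforts': array([ 3.89017032e-04, -6.67853522e+01,  9.84863900e-01, -3.14464223e+01,
       -6.05165795e-02,  4.27553023e-02,  1.12382318e-04]), 'position': array([ 6.24492161e-01, -3.97184339e-05,  2.25949070e-01]), 'ee_rot': array([-8.35253649e-05,  1.57237527e+00, -1.32606632e-04]), 'force': array([-0.02605466,  0.35865154,  0.35101344]), 'ft_torque': array([-0.00376458,  0.04136732, -0.02616271]), 'width': 1.0040906079865282}
scene {'camera_matrix': array([[535.67253873,   0.        , 281.36182703],
       [  0.        , 535.67253873, 204.39831457],
       [  0.        ,   0.        ,   1.        ]]), 'position': array([-0.37760265,  0.05976242,  1.34040427]), 'orientation': array([ 0.49676839, -0.51686039, -1.56354934])}
stand [([230.6, 178.0, 50.8, 74.1], 0.71)]
hook [([230.6, 190.2, 41.3, 12.1], 0
[... 728 characters left out ...]
 [([198.9, 258.7, 14.5, 30.4], 0.51), ([246.5, 195.5, 56.5, 71.7], 0.31)]
white_cup [([292.2, 186.8, 25.5, 36.8], 0.97)]
jam_jar [([174.1, 282.0, 24.4, 34.2], 0.67)]
wrist {'camera_matrix': array([[312.18084901,   0.        , 278.63498186],
       [  0.        , 312.18084901, 212.50400584],
       [  0.        ,   0.        ,   1.        ]]), 'T_tool_cam': array([[-1.11374551e-03,  2.45245130e-01, -9.69460461e-01,
        -1.57547392e-01],
       [-1.90155472e-04,  9.69460993e-01,  2.45245483e-01,
         6.56304723e-02],
       [ 9.99999362e-01,  4.57489268e-04, -1.03309813e-03,
         9.42810075e-04],
       [ 0.00000000e+00,  0.00000000e+00,  0.00000000e+00,
         1.00000000e+00]])}
```

View pics/scene0.png

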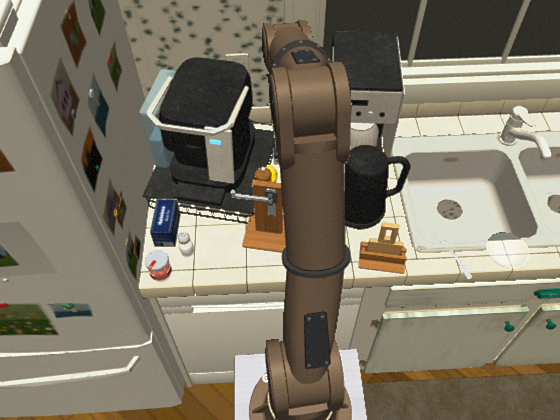

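View pics/side0.png

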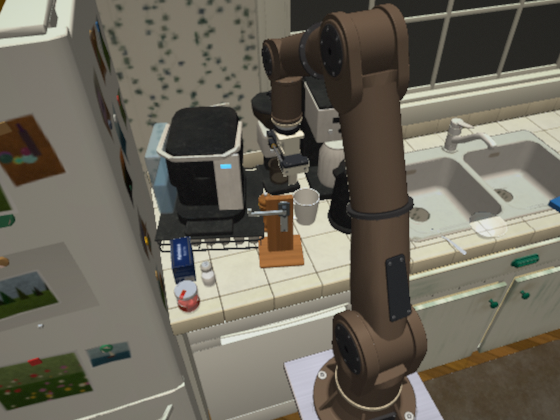

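View pics/wrist0.png

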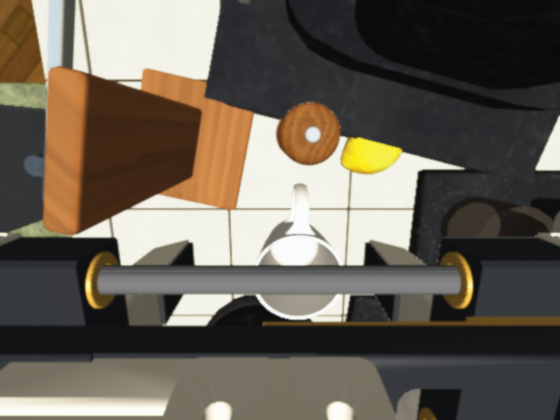

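The scene view shows the stand at about (262,210) with its folded hook pointing left to (232,195). The rack with the board is at (383,250), and the jar and salt shaker are at the left. The cup is behind the stand. Next I measure from the depth.

Run:
```python
import numpy as np,cv2
from h import cloud,proj
for n,boxes in dict(scene=dict(stand=(225,160,75,100),file=(340,210,80,75),salt=(176,230,22,30),jar=(140,243,35,40)),side=dict(stand=(235,185,75,90),salt=(198,256,18,32),jar=(172,280,30,36),cup=(290,185,32,42))).items():
    z=np.load(n+'0.npz');im,d,T,K=[z[k] for k in('im','d','T','K')]
    P=cloud(d,T,K)
    for k,(l,t,w,h) in boxes.items():
        c=P[t:t+h,l:l+w].reshape(-1,3); c=c[(d[t:t+h,l:l+w].ravel()>0)]
        m=(c[:,2]>0.01)&(c[:,2]<.3)&(c[:,0]<.9)
        print(n,k,len(c),m.sum(),'q',np.percentile(c[m],[1,50,99],axis=0).round(3).tolist(), 'counter z',np.median(c[abs(c[:,2])<.01,2]).round(4))
    out=cv2.resize(im[150:290,130:430],None,fx=2.66,fy=2.66,interpolation=cv2.INTER_CUBIC)
    cv2.imwrite(f'pics/{n}0z.png',out[:,:,::-1])
# stand top in scene/wrist
for n in('scene','side','wrist'):
    z=np.load(n+'0.npz');im,d,T,K=[z[k] for k in('im','d','T','K')]
    P=cloud(d,T,K);hsv=cv2.cvtColor(im,cv2.COLOR_RGB2HSV)
    for zz in(.236,.014):
        m=(abs(P[...,2]-zz)<.004)&(d>0)&(P[...,0]>.3)&(P[...,0]<.75)&(abs(P[...,1]-.08)<.18)&(hsv[...,1]>100)&(hsv[...,0]<25)
        nn,lab,st,_=cv2.connectedComponentsWithStats(m.astype(np.uint8))
        for i in range(1,nn):
            if st[i,4]<40: continue
            q=P[lab==i]; r=cv2.minAreaRect(q[:,:2].astype(np.float32)*1000)
            print(n,zz,st[i],q.mean(0).round(4),r)
```

```text
scene stand 7463 4281 q [[0.457, 0.015, 0.011], [0.523, 0.087, 0.068], [0.753, 0.18, 0.238]] counter z 0.0008
scene file 5976 2108 q [[0.369, -0.385, 0.01], [0.412, -0.253, 0.044], [0.556, -0.175, 0.17]] counter z 0.0012
scene salt 658 314 q [[0.444, 0.277, 0.011], [0.454, 0.294, 0.057], [0.521, 0.33, 0.091]] counter z 0.0005
scene jar 1395 712 q [[0.364, 0.335, 0.011], [0.384, 0.363, 0.079], [0.49, 0.397, 0.088]] counter z 0.0009
side stand 6718 4901 q [[0.458, -0.092, 0.011], [0.566, 0.072, 0.064], [0.815, 0.177, 0.236]] counter z -0.0001
side salt 575 302 q [[0.444, 0.277, 0.011], [0.455, 0.297, 0.054], [0.479, 0.316, 0.089]] counter z -0.0006
side jar 1074 692 q [[0.365, 0.335, 0.011], [0.381, 0.366, 0.077], [0.492, 0.395, 0.086]] counter z -0.0001
side cup 1340 1043 q [[0.504, -0.168, 0.013], [0.64, -0.072, 0.07], [0.799, 0.025, 0.232]] counter z 0.0004
scene 0.236 [252 180  29   9 154] [0.5186 0.0567 0.2355] ((519.9876708984375, 57.351844787597656), (76.5839614868164, 22.41571807861328), 77.16436767578125)
scene 0.014 [242 215  44  37 695] [0.4946 0.074  0.014 ] ((512.7696533203125, 63.523956298828125), (126.3860855102539, 116.55618286132812), 76.54944610595703)
side 0.236 [265 195  28   6 116] [0.5198 0.0551 0.2351] ((520.6633911132812, 54.87202453613281), (78.46722412109375, 22.07356834411621), 78.44486999511719)
side 0.014 [258 235  46  33 796] [0.5015 0.058  0.0136] ((520.04736328125, 55.299659729003906), (138.049072265625, 131.06036376953125), 77.76754760742188)
wrist 0.236 [  43   67   47  168 6252] [0.5255 0.0577 0.2349] ((523.8057250976562, 55.43760681152344), (79.2952880859375, 19.032814025878906), 77.49179077148438)
wrist 0.014 [ 141   69  113  141 6877] [0.544  0.0562 0.0134] ((524.1043701171875, 55.5124397277832), (138.2681884765625, 128.2534637451172), 77.4458236694336)
```

Run:
```python
from h import *
for n in('scene','side'):
    grab(n)
    for t in['stand','hinge','hook','file','paddle','paddle_slot','salt_shaker','white_cup','jam_jar']:
        print(n,t,[(np.round(x['xy'],1),round(x['confidence'],2)) for x in finder.place_of(n,t)[:2]])
```

```text
scene stand [(array([267.4, 231.8]), 0.7)]
scene hinge [(array([272.1, 196.5]), 0.56)]Traceback (most recent call last):
  File "<stdin>", line 5, in <module>
ValueError: it knows: file, hinge, jam_jar, paddle, paddle_slot, salt_shaker, stand, white_cup
```

Run:
```python
import numpy as np,cv2
from h import cloud,proj
S=np.array([.5235,.0555]);yaw=np.deg2rad(-12.5);c,s=np.cos(yaw),np.sin(yaw);Rm=np.array([[c,-s],[s,c]])
for n in('scene','side'):
    z=np.load(n+'0.npz');im,d,T,K=[z[k] for k in('im','d','T','K')]
    P=cloud(d,T,K); L=(P[...,:2]-S)@Rm
    # hook: points in local frame, y>45mm beyond board edge
    m=(d>0)&(L[...,1]>.044)&(L[...,1]<.10)&(L[...,0]<0.0)&(L[...,0]>-.06)&(P[...,2]>.15)&(P[...,2]<.26)
    print(n,'hook',m.sum());q=np.c_[L[m],P[m][:,2]]
    for a in np.arange(.044,.1,.008):
        k=q[(q[:,1]>=a)&(q[:,1]<a+.008)]
        if len(k):print(round(a,3),len(k),k[:,0].min().round(3),np.median(k[:,0]).round(3),k[:,2].min().round(4),k[:,2].max().round(4))
z=np.load('scene0.npz');im,d,T,K=[z[k] for k in('im','d','T','K')]
P=cloud(d,T,K); m=np.zeros(d.shape,bool);m[210:285,340:420]=1
m&=(d>0)&(P[...,0]>.3)&(P[...,0]<.52)
mf=m&(abs(P[...,2]-.010)<.003); mr=m&(abs(P[...,2]-.042)<.004); mp=m&(P[...,2]>.06)
for nm,k in(('base',mf),('rail',mr),('pad',mp)):
    q=P[k];print(nm,k.sum(),q.mean(0).round(4),cv2.minAreaRect((q[:,:2]*1000).astype(np.float32)))
q=P[mp]
print(np.percentile(q,[0,1,99,100],axis=0).round(4))
for a in np.arange(.06,.19,.01):
    k=q[(q[:,2]>=a)&(q[:,2]<a+.01)]
    if len(k):print(round(a,2),len(k),k.min(0).round(3),k.max(0).round(3))
# fit plane line to front face
A=q[q[:,2]<.15]; f=np.polyfit(A[:,1],A[:,0],1);print('line',f,np.std(A[:,0]-np.polyval(f,A[:,1])))
out=cv2.resize(im[205:285,335:435],None,fx=7,fy=7,interpolation=cv2.INTER_CUBIC)
cv2.imwrite('pics/pad0.png',out[:,:,::-1])
out=cv2.resize(im[165:255,220:300],None,fx=6,fy=6,interpolation=cv2.INTER_CUBIC)
cv2.imwrite('pics/st0.png',out[:,:,::-1])
```

```text
scene hook 92
0.044 16 -0.036 -0.032 0.1973 0.2075
0.052 13 -0.035 -0.034 0.1945 0.2095
0.06 11 -0.036 -0.033 0.1969 0.209
0.068 13 -0.037 -0.033 0.1967 0.2082
0.076 17 -0.037 -0.033 0.1959 0.2205
0.084 21 -0.036 -0.033 0.1942 0.2229
0.092 1 -0.029 -0.029 0.2163 0.2163
side hook 85
0.044 10 -0.033 -0.03 0.1951 0.2056
0.052 9 -0.034 -0.031 0.1948 0.2055
0.06 15 -0.036 -0.032 0.1925 0.206
0.068 14 -0.035 -0.032 0.1944 0.2097
0.076 16 -0.034 -0.032 0.1958 0.2193
0.084 21 -0.036 -0.032 0.1957 0.2256
base 454 [ 0.4114 -0.2795  0.0097] ((435.8492431640625, -279.93756103515625), (229.49331665039062, 167.4288787841797), 89.75695037841797)
rail 227 [ 0.4087 -0.2628  0.0417] ((450.4223937988281, -271.60699462890625), (132.42787170410156, 116.24005889892578), 78.64080810546875)
pad 604 [ 0.4117 -0.2646  0.1101] ((446.1539611816406, -242.4984130859375), (153.66888427734375, 69.29879760742188), 33.8237190246582)
[[ 0.3967 -0.3116  0.0601]
 [ 0.3984 -0.309   0.0607]
 [ 0.5175 -0.2213  0.1724]
 [ 0.5199 -0.2145  0.1737]]
0.06 75 [ 0.399 -0.31   0.06 ] [ 0.52 -0.22  0.07]
0.07 67 [ 0.397 -0.312  0.07 ] [ 0.52  -0.215  0.08 ]
0.08 104 [ 0.397 -0.311  0.08 ] [ 0.428 -0.221  0.09 ]
0.09 63 [ 0.399 -0.309  0.09 ] [ 0.426 -0.226  0.1  ]
0.1 46 [ 0.402 -0.287  0.1  ] [ 0.42  -0.244  0.11 ]
0.11 34 [ 0.403 -0.287  0.11 ] [ 0.422 -0.243  0.119]
0.12 29 [ 0.402 -0.288  0.121] [ 0.415 -0.245  0.13 ]
0.13 23 [ 0.404 -0.288  0.131] [ 0.422 -0.243  0.14 ]
0.14 24 [ 0.402 -0.287  0.14 ] [ 0.416 -0.243  0.147]
0.15 34 [ 0.404 -0.285  0.151] [ 0.421 -0.243  0.16 ]
0.16 77 [ 0.402 -0.29   0.161] [ 0.423 -0.243  0.17 ]
0.17 28 [ 0.405 -0.287  0.17 ] [ 0.424 -0.245  0.174]
line [0.32240995 0.49692433] 0.0133043736796061
```

Run:
```python
from h import *
im,d,T,K=grab('scene')
for t in['file','paddle','paddle_slot']:
        print(t,[(np.round(x['xy'],1),round(x['confidence'],2)) for x in finder.place_of('scene',t)[:2]])
```

```text
file [(array([380.6, 256.9]), 0.91)]
paddle [(array([381.4, 255.8]), 0.8)]
paddle_slot [(array([387.1, 233.3]), 0.58)]
```

View pics/pad0.png

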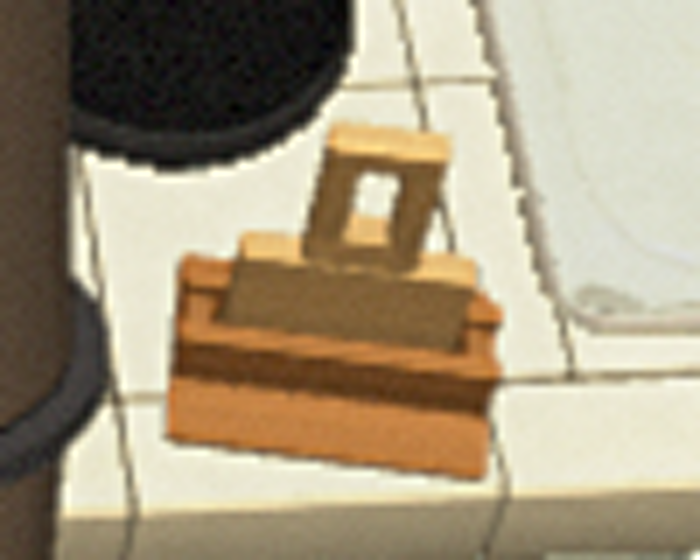

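View pics/st0.png

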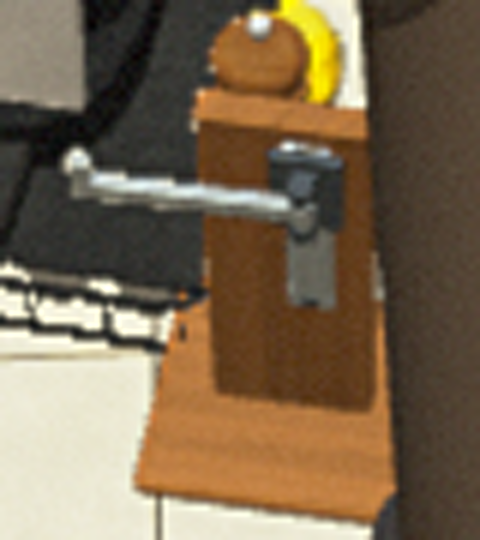

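The rack picture shows the slot open and facing the camera, with the board yawed slightly. The stand picture shows a folded hook with its tip at the upper left. Next I refine the board's yaw and check clearance around the hook.

Run:
```python
import numpy as np,cv2
from h import cloud,proj
S=np.array([.5235,.0555]);yaw=np.deg2rad(-12.5);c,s=np.cos(yaw),np.sin(yaw);Rm=np.array([[c,-s],[s,c]])
for n in('scene','side','wrist'):
    z=np.load(n+'0.npz');im,d,T,K=[z[k] for k in('im','d','T','K')]
    P=cloud(d,T,K); L=(P[...,:2]-S)@Rm
    m=(d>0)&(abs(L[...,0])<.14)&(L[...,1]>-.02)&(L[...,1]<.20)&(P[...,2]>.17)
    if n=='wrist': m&=np.arange(420)[:,None]<225
    q=np.c_[L[m],P[m][:,2]]*1000
    H={}
    for x,y,zz in q: k=(int(x//20*20),int(y//20*20)); H[k]=max(H.get(k,0),int(zz))
    print(n,sorted(H.items()))
z=np.load('scene0.npz');im,d,T,K=[z[k] for k in('im','d','T','K')]
P=cloud(d,T,K); m=np.zeros(d.shape,bool);m[210:285,340:420]=1
q=P[m&(d>0)]
q=q[(q[:,0]>.38)&(q[:,0]<.44)&(q[:,1]>-.33)&(q[:,1]<-.2)]
for nm,k in (('blade',q[(q[:,2]>.055)&(q[:,2]<.084)]),('handle',q[(q[:,2]>.098)&(q[:,2]<.16)]),('top',q[q[:,2]>.1655])):
    # RANSAC-ish line fit of front face
    A=k
    for it in range(6):
        f=np.polyfit(A[:,1],A[:,0],1); r=A[:,0]-np.polyval(f,A[:,1]); A=A[abs(r)<max(.004,1.5*r.std())]
    print(nm,len(k),len(A),f,np.rad2deg(np.arctan(f[0])),A.mean(0),cv2.minAreaRect((k[:,:2]*1000).astype(np.float32)))
    print(' y range',np.percentile(k[:,1],[1,99]),'x range',np.percentile(k[:,0],[2,98]))
```

```text
scene [((-40, -20), 226), ((-40, 0), 214), ((-40, 20), 209), ((-40, 40), 209), ((-40, 60), 208), ((-40, 80), 222), ((-20, -20), 655), ((-20, 0), 243), ((-20, 20), 239), ((0, -20), 662), ((0, 0), 236), ((0, 20), 239), ((20, -20), 666), ((20, 140), 353), ((20, 160), 360), ((40, -20), 663), ((40, 0), 662), ((40, 100), 356), ((40, 120), 361), ((40, 140), 360), ((40, 160), 362), ((40, 180), 360), ((60, -20), 663), ((60, 0), 661), ((60, 100), 361), ((60, 120), 360), ((60, 140), 354), ((60, 160), 337), ((60, 180), 327), ((80, -20), 657), ((80, 0), 656), ((80, 100), 361), ((80, 120), 338), ((80, 140), 342), ((80, 160), 346), ((80, 180), 344), ((100, -20), 649), ((100, 0), 650), ((100, 20), 634), ((100, 80), 355), ((100, 100), 361), ((100, 120), 344), ((100, 140), 348), ((100, 160), 350), ((100, 180), 351), ((120, -20), 640), ((120, 0), 637), ((120, 20), 638), ((120, 80), 352), ((120, 100), 357), ((120, 120), 346), ((120, 140), 350), ((120, 160), 350), ((120, 180), 355)]
side [((-40, -20), 221), ((-40, 0), 207), ((-40, 20), 206), ((-40, 40), 205), ((-40, 60), 209), ((-40, 80), 225), ((-20, -2
[... 1158 characters left out ...]
6069] ((408.99200439453125, -265.84063720703125), (94.32872009277344, 10.340048789978027), 78.22805786132812)
 y range [-0.31107106 -0.22097573] x range [0.39822875 0.42029624]
handle 196 173 [0.2048238  0.46331765] 11.575437284173312 [ 0.40899482 -0.26521736  0.12791089] ((412.3497009277344, -265.89990234375), (45.73483657836914, 17.62909698486328), 84.86256408691406)
 y range [-0.28708575 -0.24332724] x range [0.40286854 0.41967002]
top 78 47 [0.13130151 0.44712326] 7.4802314392063005 [ 0.41213935 -0.26643957  0.16942786] ((414.2382507324219, -267.03179931640625), (45.504798889160156, 16.585948944091797), 79.93363952636719)
 y range [-0.28952314 -0.24461707] x range [0.40467372 0.42302921]
```

Emit:
{"op": "send_rows", "data": {
  "rows": [
    [[-40, 0, 0, 0, 0, 0, 40], [-80, 0, 0, 0, 0, 0, 40], [-110, 20, -15, 8, 0, 0, 40], [-110, 50, -45, 16, 0, 0, 40], [-110, 80, -70, 24, 0, 0, 40], [-110, 110, -95, 32, 0, 0, 40], [-110, 130, -110, 40, 0, 0, 40], [-110, 135, -114, 42.5, 0, 0, 40]]
  ]
}}

```text
clock: 2.2
position: [0.509, 0.1382, 0.3371]
ee_rot: [0.582, 1.492, -0.58]
force: [0.9, -0.3, 0.2]
width: 0.406
```

```bash
cat > mv.py <<'E'
from h import *
import sys
# usage: mv.py x y z yawdeg (yaw of tool z wrt world x, tool down)
def T_of(x,y,z,yaw):
    w=np.deg2rad(yaw); zt=np.array([np.cos(w),np.sin(w),0]); xt=np.array([0,0,-1.]); yt=np.cross(zt,xt)
    return np.stack([xt,yt,zt],1)
a=[float(v) for v in sys.argv[1:5]]
s=arm.observe(); Rc=rot(s['ee_rot'])
print('clk',round(s['clock'],2),'pos',s['position'].round(4),'yaw',np.rad2deg(np.arctan2(Rc[1,2],Rc[0,2])).round(2),'F',s['force'].round(2),'w',round(s['width'],3),'tilt',np.rad2deg(np.arccos(-Rc[2,0])).round(2))
if a:
    print('shift',((np.array(a[:3])-s['position'])@Rc*1000).round(1),'turn',np.rad2deg(R.from_matrix(Rc.T@T_of(*a)).as_rotvec()).round(2))
E
python3 mv.py .5104 .1352 .185 -42.5
python3 - <<'E'
from h import *
for n in('wrist','scene'):
    im,d,T,K=grab(n,n+'1.png'); np.savez(n+'1.npz',im=im,d=d,T=T,K=K)
E
```

```text
clk 2.2 pos [0.509  0.1382 0.3371] yaw -42.53 F [ 0.9  -0.32  0.18] w 0.406 tilt 0.08
shift [152.1  -1.5   3.2] turn [-0.03 -0.06 -0.06]
```

View pics/wrist1.png

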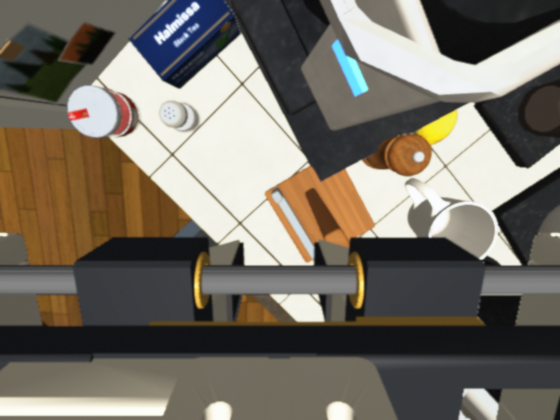

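View pics/scene1.png

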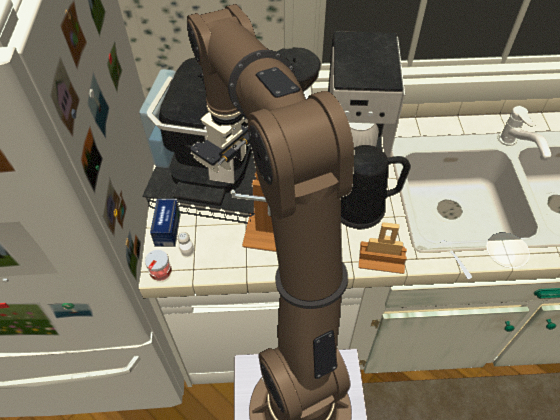

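The wrist view shows the bar running from (275,190) to (310,260), in front of the jaws. I check the bar line in this cloud.

Run:
```python
import numpy as np
from h import cloud
S=np.array([.5235,.0555]);yaw=np.deg2rad(-12.5);c,s=np.cos(yaw),np.sin(yaw);Rm=np.array([[c,-s],[s,c]])
z=np.load('wrist1.npz');im,d,T,K=[z[k] for k in('im','d','T','K')]
P=cloud(d,T,K); L=(P[...,:2]-S)@Rm
m=(d>0)&(P[...,2]>.185)&(P[...,2]<.235)&(abs(L[...,0])<.1)&(L[...,1]>-.05)&(L[...,1]<.12)
m[262:]=0
q=np.c_[L[m],P[m][:,2]]
for a in np.arange(-.03,.11,.01):
    k=q[(q[:,1]>=a)&(q[:,1]<a+.01)&(q[:,0]<-.015)]
    if len(k):print(round(a,3),len(k),np.percentile(k[:,0],[2,50,98]).round(4),np.percentile(k[:,2],[5,50,95]).round(4))
k=(d>0)&(abs(P[...,2]-.236)<.004)&(abs(L[...,0])<.03)&(abs(L[...,1])<.06)
import cv2;print(cv2.minAreaRect((P[k][:,:2]*1000).astype(np.float32)))
```

```text
0.01 26 [-0.0303 -0.0285 -0.0258] [0.2025 0.2042 0.2054]
0.02 78 [-0.0303 -0.0263 -0.0226] [0.199  0.2042 0.2057]
0.03 85 [-0.0305 -0.0263 -0.0226] [0.2012 0.2041 0.2051]
0.04 86 [-0.0306 -0.0263 -0.0228] [0.1998 0.204  0.2055]
0.05 86 [-0.0307 -0.0265 -0.0229] [0.201  0.2041 0.2053]
0.06 94 [-0.0309 -0.0267 -0.0232] [0.1992 0.2041 0.2053]
0.07 89 [-0.031  -0.0267 -0.0233] [0.2011 0.2041 0.2053]
0.08 88 [-0.0312 -0.0261 -0.0234] [0.1997 0.2178 0.2192]
0.09 58 [-0.0305 -0.0265 -0.0236] [0.1975 0.2142 0.219 ]
((533.9057006835938, 87.26636505126953), (13.74948501586914, 23.069852828979492), 31.276874542236328)
```

```bash
python3 mv.py .5135 .1345 .183 -42.5
```

```text
clk 2.3 pos [0.5102 0.1364 0.337 ] yaw -42.38 F [0.25 0.01 0.26] w 0.402 tilt 0.04
shift [154.    0.7   3.7] turn [ 0.12 -0.01 -0.03]
```

Emit:
{"op": "send_rows", "data": {
  "rows": [
    [[30, 1.7, 2.5, 0, 0, 0, 40], [60, 1.7, 2.5, 0, 0, 0, 40], [90, 1.7, 2.5, 0, 0, 0, 40], [115, 1.7, 2.5, 0, 0, 0, 40], [130, 1.7, 2.5, 0, 0, 0, 40], [142, 1.7, 2.5, 0, 0, 0, 40], [150, 1.7, 2.5, 0, 0, 0, 40], [153, 1.7, 2.5, 0, 0, 0, 40]]
  ]
}}

```text
clock: 3.1
position: [0.5142, 0.1341, 0.1832]
ee_rot: [0.58, 1.492, -0.581]
force: [-0.3, 1.2, -0.8]
width: 0.4
```

```bash
python3 mv.py .5135 .1345 .183 -42.5
python3 - <<'E'
from h import *
for n in('side',):
    im,d,T,K=grab(n,n+'2.png')
    cv2.imwrite('pics/side2z.png',cv2.resize(im[140:280,190:340],None,fx=5,fy=4.2)[:,:,::-1])
E
```

```text
clk 3.1 pos [0.5142 0.1341 0.1832] yaw -42.5 F [-0.31  1.16 -0.77] w 0.4 tilt 0.03
shift [ 0.2 -0.2 -0.7] turn [-0.   -0.    0.03]
```

View pics/side2z.png

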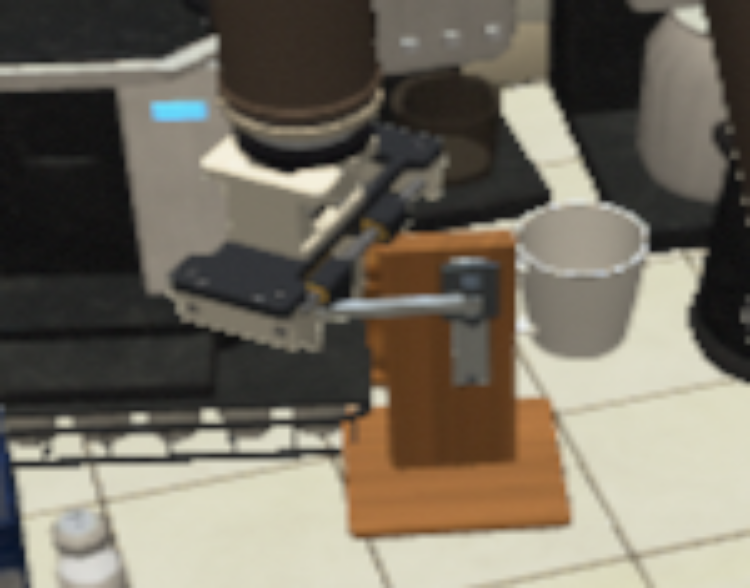

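```bash
cat > arc.py <<'E'
import numpy as np,sys
H=np.array([.4950,.0495]);r=.087
f0=float(sys.argv[1]); yaw=np.deg2rad(-42.5+f0)
z=np.array([np.cos(yaw),np.sin(yaw)]); y=np.array([-z[1],z[0]])
p=lambda f:H+r*np.array([np.cos(np.deg2rad(77.5+f)),np.sin(np.deg2rad(77.5+f))])
for f in sys.argv[2:]:
    f=float(f);D=(p(f)-p(f0))*1000; print(f,(D@y).round(1),(D@z).round(1),-(f-f0),p(f).round(4))
E
python3 arc.py 0 5 10 15 20 25 30 35 40; python3 arc.py 40 45 50 55 60 65 70 75 80; python3 arc.py 80 82 84 86 88 90 92 94 96
```

```text
5.0 -4.1 -6.4 -5.0 [0.5064 0.1358]
10.0 -8.7 -12.4 -10.0 [0.4988 0.1364]
15.0 -13.8 -18.0 -15.0 [0.4912 0.1364]
20.0 -19.4 -23.1 -20.0 [0.4836 0.1358]
25.0 -25.4 -27.8 -25.0 [0.4762 0.1344]
30.0 -31.8 -31.8 -30.0 [0.4688 0.1325]
35.0 -38.6 -35.3 -35.0 [0.4617 0.1299]
40.0 -45.6 -38.3 -40.0 [0.4548 0.1267]
45.0 -4.1 -6.4 -5.0 [0.4483 0.1229]
50.0 -8.7 -12.4 -10.0 [0.442  0.1185]
55.0 -13.8 -18.0 -15.0 [0.4362 0.1136]
60.0 -19.4 -23.1 -20.0 [0.4309 0.1083]
65.0 -25.4 -27.8 -25.0 [0.426  0.1025]
70.0 -31.8 -31.8 -30.0 [0.4216 0.0962]
75.0 -38.6 -35.3 -35.0 [0.4178 0.0897]
80.0 -45.6 -38.3 -40.0 [0.4146 0.0828]
82.0 -1.6 -2.6 -2.0 [0.4135 0.08  ]
84.0 -3.2 -5.1 -4.0 [0.4125 0.0771]
86.0 -5.0 -7.6 -6.0 [0.4116 0.0742]
88.0 -6.8 -10.1 -8.0 [0.4108 0.0713]
90.0 -8.7 -12.4 -10.0 [0.4101 0.0683]
92.0 -10.7 -14.7 -12.0 [0.4095 0.0654]
94.0 -12.8 -16.9 -14.0 [0.409  0.0624]
96.0 -14.9 -19.1 -16.0 [0.4086 0.0593]
```

Emit:
{"op": "send_rows", "data": {
  "rows": [
    [[0, -4.1, -6.4, -5, 0, 0, 40], [0, -8.7, -12.4, -10, 0, 0, 40], [0, -13.8, -18, -15, 0, 0, 40], [0, -19.4, -23.1, -20, 0, 0, 40], [0, -25.4, -27.8, -25, 0, 0, 40], [0, -31.8, -31.8, -30, 0, 0, 40], [0, -38.6, -35.3, -35, 0, 0, 40], [0, -45.6, -38.3, -40, 0, 0, 40]]
  ]
}}

```text
clock: 3.95
position: [0.4561, 0.1275, 0.1848]
ee_rot: [0.032, 1.567, -0.03]
force: [2.7, 1.6, -2.5]
width: 0.4
```

```bash
python3 mv.py .4548 .1267 .183 -2.5
python3 - <<'E'
from h import *
for n in('scene',):
    im,d,T,K=grab(n,n+'3.png')
    cv2.imwrite('pics/scene3z.png',cv2.resize(im[140:280,190:340],None,fx=5,fy=4.2)[:,:,::-1])
E
```

```text
clk 3.95 pos [0.4561 0.1275 0.1848] yaw -2.26 F [ 2.68  1.61 -2.46] w 0.4 tilt 0.21
shift [ 1.8 -0.9 -1.3] turn [ 0.24  0.19 -0.09]
```

View pics/scene3z.png

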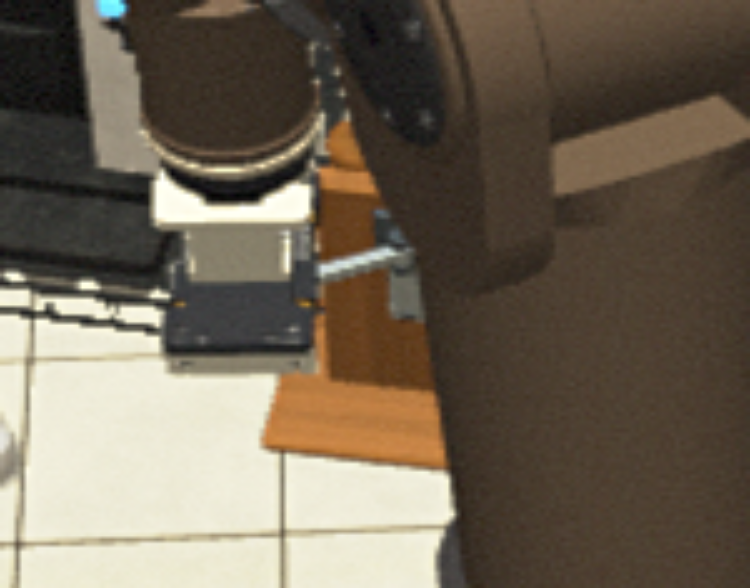

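The hook is following the fingers, at about 35–40°. I continue.

Emit:
{"op": "send_rows", "data": {
  "rows": [
    [[0, -4.1, -6.4, -5, 0, 0, 40], [0, -8.7, -12.4, -10, 0, 0, 40], [0, -13.8, -18, -15, 0, 0, 40], [0, -19.4, -23.1, -20, 0, 0, 40], [0, -25.4, -27.8, -25, 0, 0, 40], [0, -31.8, -31.8, -30, 0, 0, 40], [0, -38.6, -35.3, -35, 0, 0, 40], [0, -45.6, -38.3, -40, 0, 0, 40]]
  ]
}}

```text
clock: 4.8
position: [0.4153, 0.084, 0.1846]
ee_rot: [-0.514, 1.507, 0.515]
force: [-0.8, 4.8, 0.5]
width: 0.4
```

```bash
python3 mv.py .4146 .0828 .183 37.5
```

```text
clk 4.8 pos [0.4153 0.084  0.1846] yaw 37.67 F [-0.8   4.77  0.52] w 0.4 tilt 0.14
shift [ 1.6 -0.6 -1.3] turn [ 0.17  0.14 -0.01]
```

Emit:
{"op": "send_rows", "data": {
  "rows": [
    [[0, -0.8, -1.3, -1, 0, 0, 40], [0, -1.6, -2.6, -2, 0, 0, 40], [0, -3.2, -5.1, -4, 0, 0, 40], [0, -4.1, -6.4, -5, 0, 0, 40], [0, -5, -7.6, -6, 0, 0, 40], [0, -6.8, -10.1, -8, 0, 0, 40], [0, -7.7, -11.3, -9, 0, 0, 40], [0, -8.7, -12.4, -10, 0, 0, 40]]
  ]
}}

```text
clock: 5.6
position: [0.4104, 0.0685, 0.1839]
ee_rot: [-0.648, 1.471, 0.648]
force: [0.1, 4.8, 2.0]
width: 0.401
```

```bash
python3 mv.py .4101 .0683 .183 47.5; python3 arc.py 90 90.5 91 91.5 92 92.5 93 93.5 94
python3 - <<'E'
from h import *
im,d,T,K=grab('wrist','wrist4.png'); np.savez('wrist4.npz',im=im,d=d,T=T,K=K)
E
```

```text
clk 5.6 pos [0.4104 0.0685 0.1839] yaw 47.51 F [0.07 4.8  2.05] w 0.401 tilt 0.03
shift [ 0.9  0.1 -0.4] turn [0.01 0.03 0.02]
90.5 -0.4 -0.7 -0.5 [0.4099 0.0676]
91.0 -0.8 -1.3 -1.0 [0.4097 0.0668]
91.5 -1.2 -2.0 -1.5 [0.4096 0.0661]
92.0 -1.6 -2.6 -2.0 [0.4095 0.0654]
92.5 -2.0 -3.2 -2.5 [0.4093 0.0646]
93.0 -2.4 -3.9 -3.0 [0.4092 0.0639]
93.5 -2.8 -4.5 -3.5 [0.4091 0.0631]
94.0 -3.2 -5.1 -4.0 [0.409  0.0624]
```

View pics/wrist4.png

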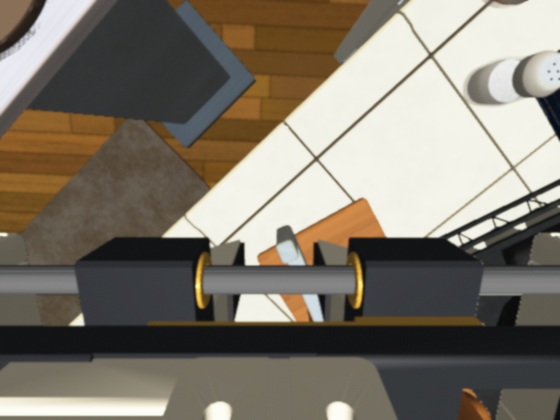

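The wrist view shows the hook between the fingers, with its upturned tip at (288,240). I measure its angle.

```bash
cat > hk.py <<'E'
import numpy as np,sys
from h import cloud
z=np.load(sys.argv[1]);im,d,T,K=[z[k] for k in('im','d','T','K')]
rows=int(sys.argv[2]) if len(sys.argv)>2 else 420
P=cloud(d,T,K);H=np.array([.4950,.0495])
D=P[...,:2]-H; r=np.hypot(D[...,0],D[...,1]); a=np.rad2deg(np.arctan2(D[...,1],D[...,0]))-77.5
m=(d>0)&(r>.02)&(r<.115)&(a>60)&(a<110)&(P[...,2]>.19)&(P[...,2]<.226); m[rows:]=0
for lo in np.arange(.02,.115,.01):
    k=m&(r>=lo)&(r<lo+.01)
    if k.sum()>5: 
        q=P[k]; t=q[:,2]>np.percentile(q[:,2],90)-.003
        print(round(lo,3),k.sum(),'ang',np.percentile(a[k][t],[3,50,97]).round(1),'z',np.percentile(q[:,2],[5,50,95]).round(4),'c',q[t].mean(0).round(4))
E
python3 hk.py wrist4.npz
```

```text
0.05 103 ang [81.9 84.2 86.9] z [0.2035 0.2044 0.2052] c [0.4406 0.0674 0.2044]
0.06 241 ang [80.4 83.6 86.5] z [0.2032 0.2045 0.2058] c [0.4333 0.0706 0.2049]
0.07 86 ang [77.8 78.6 80.1] z [0.2034 0.2196 0.2254] c [0.4264 0.0796 0.2239]
0.08 762 ang [68.5 72.1 76. ] z [0.1919 0.2035 0.2144] c [0.4199 0.0933 0.2128]
0.09 341 ang [ 81.1  83.6 101.9] z [0.1955 0.2179 0.223 ] c [0.4027 0.0757 0.2191]
0.1 893 ang [81.  83.1 97.8] z [0.1931 0.2082 0.2185] c [0.3975 0.0815 0.2176]
0.11 200 ang [ 99.1  99.8 100.4] z [0.1929 0.202  0.2142] c [0.3841 0.0548 0.2128]
```

Emit:
{"op": "send_rows", "data": {
  "rows": [
    [[0, -0.4, -0.7, -0.5, 0, 0, 40], [0, -0.8, -1.3, -1, 0, 0, 40], [0, -1.2, -2, -1.5, 0, 0, 40], [0, -1.6, -2.6, -2, 0, 0, 40], [0, -2, -3.2, -2.5, 0, 0, 40], [0, -2.4, -3.9, -3, 0, 0, 40], [0, -2.8, -4.5, -3.5, 0, 0, 40], [0, -3.2, -5.1, -4, 0, 0, 40]]
  ]
}}

```text
clock: 6.45
position: [0.4091, 0.0625, 0.1837]
ee_rot: [-0.702, 1.454, 0.702]
force: [1.5, 3.0, 2.2]
width: 0.4
```

```bash
python3 mv.py .409 .0624 .183 51.5
```

```text
clk 6.45 pos [0.4091 0.0625 0.1837] yaw 51.53 F [1.49 3.05 2.24] w 0.4 tilt 0.01
shift [ 0.7  0.1 -0.1] turn [0.03 0.01 0.01]
```

Emit:
{"op": "send_rows", "data": {
  "rows": [
    [[0, -0.2, -0.3, -0.25, 0, 0, 40], [0, -0.4, -0.7, -0.5, 0, 0, 40], [0, -0.6, -1, -0.75, 0, 0, 40], [0, -0.8, -1.3, -1, 0, 0, 40], [0, -1, -1.6, -1.25, 0, 0, 40], [0, -1.2, -2, -1.5, 0, 0, 40], [0, -1.4, -2.3, -1.75, 0, 0, 40], [0, -1.6, -2.6, -2, 0, 0, 40]]
  ]
}}

```text
clock: 7.25
position: [0.4087, 0.0595, 0.1837]
ee_rot: [-0.729, 1.445, 0.729]
force: [0.7, 2.8, 2.4]
width: 0.401
```

```bash
python3 mv.py .4086 .0593 .183 53.5
python3 - <<'E'
from h import *
im,d,T,K=grab('wrist','wrist5.png'); np.savez('wrist5.npz',im=im,d=d,T=T,K=K)
E
python3 hk.py wrist5.npz
```

```text
clk 7.25 pos [0.4087 0.0595 0.1837] yaw 53.52 F [0.74 2.78 2.37] w 0.401 tilt 0.0
shift [ 0.7 -0.  -0.2] turn [0.02 0.   0.  ]
0.05 101 ang [88.1 90.5 93.1] z [0.2032 0.2044 0.2054] c [0.4388 0.0614 0.2043]
0.06 238 ang [86.7 89.8 92.6] z [0.2033 0.2044 0.2056] c [0.4313 0.0639 0.2047]
0.07 94 ang [84.  85.  86.3] z [0.2003 0.2191 0.2256] c [0.4239 0.0718 0.2241]
0.08 747 ang [74.8 78.  82. ] z [0.1922 0.2035 0.2146] c [0.4156 0.0854 0.2127]
0.09 261 ang [87.1 89.1 91.3] z [0.1991 0.2177 0.2191] c [0.4    0.0721 0.2182]
0.1 510 ang [87.2 89.2 91.2] z [0.1957 0.2128 0.2189] c [0.3953 0.0732 0.218 ]
```

Emit:
{"op": "send_rows", "data": {
  "rows": [
    [[0, -0.1, -0.2, -0.12, 0, 0, 40], [0, -0.2, -0.3, -0.25, 0, 0, 40], [0, -0.3, -0.5, -0.4, 0, 0, 40], [0, -0.4, -0.7, -0.5, 0, 0, 40], [0, -0.5, -0.85, -0.65, 0, 0, 40], [0, -0.6, -1, -0.75, 0, 0, 40], [0, -0.7, -1.15, -0.87, 0, 0, 40], [0, -0.8, -1.3, -1, 0, 0, 40]]
  ]
}}

```text
clock: 8.1
position: [0.4085, 0.058, 0.1837]
ee_rot: [-0.742, 1.44, 0.742]
force: [1.8, 2.3, 3.0]
width: 0.401
```

```bash
python3 mv.py .4085 .0578 .183 54.5
```

```text
clk 8.1 pos [0.4085 0.058  0.1837] yaw 54.51 F [1.84 2.29 3.04] w 0.401 tilt 0.0
shift [ 0.7 -0.1 -0.2] turn [ 0.01 -0.   -0.  ]
```

Emit:
{"op": "send_rows", "data": {
  "rows": [
    [[0, -0.1, -0.2, -0.12, 0, 0, 40], [0, -0.2, -0.3, -0.25, 0, 0, 40], [0, -0.3, -0.5, -0.4, 0, 0, 40], [0, -0.4, -0.7, -0.5, 0, 0, 40], [0, -0.5, -0.85, -0.65, 0, 0, 40], [0, -0.6, -1, -0.75, 0, 0, 40], [0, -0.7, -1.15, -0.87, 0, 0, 40], [0, -0.8, -1.3, -1, 0, 0, 40]]
  ]
}}

```text
clock: 8.9
position: [0.4086, 0.0571, 0.1838]
ee_rot: [-0.755, 1.435, 0.756]
force: [2.5, 7.2, 2.4]
width: 0.404
```

```bash
python3 mv.py .4085 .0563 .183 55.5
python3 - <<'E'
from h import *
im,d,T,K=grab('wrist','wrist6.png'); np.savez('wrist6.npz',im=im,d=d,T=T,K=K)
E
python3 hk.py wrist6.npz
```

```text
clk 8.9 pos [0.4086 0.0571 0.1838] yaw 55.54 F [2.47 7.23 2.37] w 0.404 tilt 0.05
shift [ 0.8 -0.3 -0.7] turn [ 0.04  0.05 -0.  ]
0.05 96 ang [89.6 91.8 94.3] z [0.2031 0.2044 0.2054] c [0.4387 0.0601 0.2044]
0.06 232 ang [88.2 91.2 93.8] z [0.2033 0.2045 0.2059] c [0.4311 0.0624 0.2049]
0.07 89 ang [85.6 86.5 87.7] z [0.2031 0.2201 0.2256] c [0.4227 0.0702 0.2242]
0.08 763 ang [76.4 79.7 83.5] z [0.192  0.2037 0.2143] c [0.4146 0.0832 0.2129]
0.09 250 ang [88.3 90.3 92.5] z [0.1987 0.2179 0.2191] c [0.3995 0.0701 0.2182]
0.1 456 ang [88.4 90.3 92.4] z [0.197  0.2144 0.2189] c [0.3949 0.0712 0.2179]
```

The force rose from about 3 to 7.6 N and the arm lagged its target, with the bar measured at about 90–91°, so the stop is reached. I back off and rise.

Emit:
{"op": "send_rows", "data": {
  "rows": [
    [[0, 0.8, 1.3, 1, 0, 0, 40], [0, 2, 3.2, 2, 0, 0, 40], [-15, 3, 4.2, 2, 0, 0, 40], [-45, 3, 4.2, 2, 0, 0, 50], [-75, 3, 4.2, 2, 0, 0, 60], [-90, 3, 4.2, 2, 0, 0, 80], [-90, 3, 4.2, -4, 0, 0, 90], [-90, 3, 4.2, -10, 0, 0, 90]]
  ]
}}

```text
clock: 9.75
position: [0.4079, 0.0608, 0.2737]
ee_rot: [-0.891, 1.382, 0.89]
force: [0.0, -0.3, -0.2]
width: 0.787
```

```bash
python3 mv.py .4155 -.267 .244 78.4
python3 - <<'E'
from h import *
im,d,T,K=grab('wrist','wrist7.png'); np.savez('wrist7.npz',im=im,d=d,T=T,K=K)
E
python3 hk.py wrist7.npz; python3 mv.py .4155 -.267 .244 78.4
```

```text
clk 9.75 pos [0.4079 0.0608 0.2737] yaw 65.64 F [ 0.01 -0.31 -0.25] w 0.787 tilt 0.07
shift [  30.1 -142.1 -295.5] turn [-1.276e+01 -7.000e-02 -1.000e-02]
0.02 41 ang [ 82.3  92.5 100.9] z [0.2032 0.2043 0.2051] c [0.4736 0.0533 0.2042]
0.05 118 ang [86.7 90.4 94.3] z [0.2026 0.2045 0.2055] c [0.441  0.061  0.2044]
0.06 127 ang [87.2 90.5 93.7] z [0.2027 0.2044 0.2056] c [0.4314 0.0631 0.2044]
0.07 134 ang [87.7 90.5 93.3] z [0.203  0.2044 0.2054] c [0.4216 0.0652 0.2044]
0.08 131 ang [87.9 90.4 92.9] z [0.2027 0.2042 0.2054] c [0.4119 0.0673 0.2042]
0.09 97 ang [88.4 90.4 92.5] z [0.2033 0.2178 0.2192] c [0.3997 0.0699 0.2181]
0.1 137 ang [88.4 90.4 92.4] z [0.1974 0.2165 0.2189] c [0.395  0.0709 0.218 ]
clk 9.8 pos [0.4078 0.0607 0.2734] yaw 66.02 F [-0.21  0.47 -0.73] w 0.831 tilt 0.1
shift [  29.8 -140.3 -296.3] turn [-12.38  -0.09  -0.05]
```

View pics/wrist7.png

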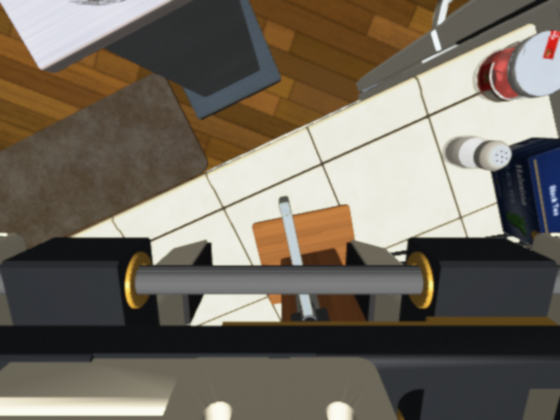

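The wrist view shows the hook fully out, with its tip at (285,200) and the bar angle at 90.4°. Next I check what stands around the rack.

Run:
```python
import numpy as np
from h import cloud
for n in('scene1','scene0'):
    z=np.load(n+'.npz');d,T,K=[z[k] for k in('d','T','K')]
    P=cloud(d,T,K); m=(d>0)&(P[...,0]>.3)&(P[...,0]<.75)&(P[...,1]>-.5)&(P[...,1]<-.02)
    m[:,:330]=0
    q=P[m];H={}
    for x,y,zz in q: k=(int(x//.03*30),int(y//.05*50)); H[k]=max(H.get(k,0),int(zz*1000))
    for k in sorted(H):
        if H[k]>60 : print(k,H[k],end='; ')
    print()
```

```text
(390, -350) 94; (390, -300) 174; (390, -250) 175; (420, -300) 170; (420, -250) 168; (510, -300) 212; (510, -250) 231; (510, -200) 217; (540, -300) 235; (540, -250) 244; (540, -200) 238; (570, -400) 193; (570, -350) 234; (570, -300) 240; (570, -250) 246; (570, -200) 242; (600, -350) 232; (600, -300) 239; (600, -250) 244; (600, -200) 242; (630, -300) 234; (630, -250) 240; (630, -200) 232; (690, -350) 388; (690, -300) 387; (690, -250) 386; (690, -200) 385; (690, -150) 382; (720, -350) 386; (720, -300) 388; (720, -250) 388; (720, -200) 387; (720, -150) 387; 
(390, -350) 95; (390, -300) 173; (390, -250) 172; (390, -100) 719; (420, -300) 170; (420, -250) 170; (510, -300) 210; (510, -250) 227; (510, -200) 208; (540, -300) 236; (540, -250) 242; (540, -200) 240; (570, -400) 190; (570, -350) 233; (570, -300) 242; (570, -250) 244; (570, -200) 244; (600, -350) 231; (600, -300) 240; (600, -250) 245; (600, -200) 241; (630, -300) 233; (630, -250) 236; (630, -200) 234; (690, -350) 388; (690, -300) 388; (690, -250) 387; (690, -200) 384; (720, -350) 388; (720, -300) 386; (720, -250) 388; (720, -200) 386;
```

```bash
python3 mv.py .480 -.280 .31 78.4
```

```text
clk 9.8 pos [0.4078 0.0607 0.2734] yaw 66.02 F [-0.21  0.47 -0.73] w 0.831 tilt 0.1
shift [ -36.2 -204.5 -282. ] turn [-12.38  -0.09  -0.05]
```

Emit:
{"op": "send_rows", "data": {
  "rows": [
    [[-20, -15, -20, -2, 0, 0, 90], [-36, -42, -58, -5, 0, 0, 90], [-36, -73, -100, -8, 0, 0, 90], [-36, -104, -142, -10, 0, 0, 90], [-36, -134, -184, -12, 0, 0, 90], [-36, -163, -224, -12, 0, 0, 90], [-36, -190, -260, -12, 0, 0, 90], [-36, -204, -282, -12, 0, 0, 90]]
  ]
}}

```text
clock: 10.6
position: [0.4758, -0.2843, 0.3087]
ee_rot: [-1.042, 1.311, 1.042]
force: [0.3, 0.0, 0.7]
width: 0.9
```

```bash
python3 - <<'E'
from h import *
grab('side') # let settle
im,d,T,K=grab('wrist','wrist8.png'); np.savez('wrist8.npz',im=im,d=d,T=T,K=K)
P=cloud(d,T,K)
hsv=cv2.cvtColor(im,cv2.COLOR_RGB2HSV)
m=(d>0)&(abs(P[...,0]-.415)<.05)&(abs(P[...,1]+.267)<.08)
for lo,hi in((.160,.18),(.08,.1),(.035,.05)):
    k=m&(P[...,2]>lo)&(P[...,2]<hi)
    if k.sum()>10: print(lo,k.sum(),P[k].mean(0).round(4),np.median(P[k][:,2]).round(4),cv2.minAreaRect((P[k][:,:2]*1000).astype(np.float32)))
E
python3 mv.py .4155 -.267 .124 78.4
```

```text
0.16 744 [ 0.4178 -0.2673  0.1691] 0.1692 ((417.8719177246094, -267.25860595703125), (45.20497131347656, 13.89244556427002), 78.50750732421875)
0.08 357 [ 0.4171 -0.2706  0.0888] 0.089 ((418.2194519042969, -267.57244873046875), (93.66943359375, 13.935285568237305), 77.77678680419922)
0.035 1386 [ 0.4167 -0.2676  0.0411] 0.0412 ((417.8910827636719, -267.74847412109375), (128.52024841308594, 36.98667907714844), 78.22821807861328)
clk 10.7 pos [ 0.4753 -0.2845  0.3085] yaw 76.95 F [-1.11  0.06 -0.98] w 0.902 tilt 0.21
shift [184.6  61.7   3.9] turn [-1.45 -0.13 -0.17]
```

View pics/wrist8.png

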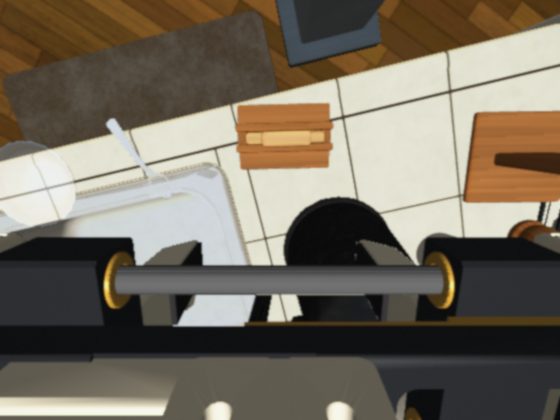

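The wrist view shows the rack and board at (285,138). The board's top centre is (0.418,-0.267,0.169) with yaw 78.3°, and its measured size matches the spec. I move to hover above it.

```bash
python3 mv.py .4179 -.2674 .20 78.3
```

```text
clk 10.7 pos [ 0.4753 -0.2845  0.3085] yaw 76.95 F [-1.11  0.06 -0.98] w 0.902 tilt 0.21
shift [108.6  59.5   3.9] turn [-1.35 -0.13 -0.17]
```

Emit:
{"op": "send_rows", "data": {
  "rows": [
    [[0, 20, 1, -0.4, 0, 0, 90], [0, 40, 3, -0.8, 0, 0, 90], [10, 59, 4, -0.8, 0, 0, 90], [35, 59, 4, -0.8, 0, 0, 90], [65, 59, 4, -0.8, 0, 0, 90], [90, 59, 4, -0.8, 0, 0, 90], [105, 59, 4, -0.8, 0, 0, 90], [108, 59, 4, -0.8, 0, 0, 90]]
  ]
}}

```text
clock: 11.5
position: [0.4186, -0.2614, 0.1997]
ee_rot: [-1.053, 1.302, 1.06]
force: [-0.2, -0.3, 0.6]
width: 0.9
```

```bash
python3 -c "
from h import *
grab('side')"; python3 mv.py .4179 -.2674 .123 78.3
```

```text
clk 11.55 pos [ 0.4192 -0.2618  0.2005] yaw 78.25 F [ 0.24 -0.22 -0.24] w 0.896 tilt 0.19
shift [77.5 -0.1 -5.8] turn [-0.05  0.04 -0.19]
```

Emit:
{"op": "send_rows", "data": {
  "rows": [
    [[10, 0, -3, 0, 0, 0, 90], [30, 0, -5.5, 0, 0, 0, 90], [50, 0, -5.5, 0, 0, 0, 90], [65, 0, -5.5, 0, 0, 0, 90], [73, 0, -5.5, 0, 0, 0, 90], [77, 0, -5.5, 0, 0, 0, 90], [77, 0, -5.5, 0, 0, 0, 90], [77, 0, -5.5, 0, 0, 0, 90]]
  ]
}}

```text
clock: 12.35
position: [0.4197, -0.2685, 0.1254]
ee_rot: [-1.058, 1.298, 1.056]
force: [-0.5, -0.7, -0.2]
width: 0.902
```

```bash
python3 mv.py .4179 -.2674 .123 78.3
```

```text
clk 12.35 pos [ 0.4197 -0.2685  0.1254] yaw 78.29 F [-0.48 -0.7  -0.24] w 0.902 tilt 0.07
shift [2.4 2.  0.8] turn [-0.01 -0.02  0.06]
```

Emit:
{"op": "send_rows", "data": {
  "rows": [
    [[2, 2, 0.8, 0, 0, 0, 90], [2, 2, 0.8, 0, 0, 0, 75], [2, 2, 0.8, 0, 0, 0, 60], [2, 2, 0.8, 0, 0, 0, 52], [2, 2, 0.8, 0, 0, 0, 40], [2, 2, 0.8, 0, 0, 0, 40], [2, 2, 0.8, 0, 0, 0, 40], [2, 2, 0.8, 0, 0, 0, 40]]
  ],
  "grip_force": 22
}}

```text
clock: 13.15
position: [0.4174, -0.2671, 0.1227]
ee_rot: [-1.057, 1.299, 1.057]
force: [0.1, 0.3, -0.0]
width: 0.497
```

```bash
python3 mv.py .4179 -.2674 .123 78.3
```

```text
clk 13.15 pos [ 0.4174 -0.2671  0.1227] yaw 78.29 F [ 0.14  0.34 -0.  ] w 0.497 tilt 0.0
shift [-0.3 -0.5 -0.2] turn [-0.01 -0.    0.  ]
```

Emit:
{"op": "send_rows", "data": {
  "rows": [
    [[-3, 0, 0, 0, 0, 0, 40], [-10, 0, 0, 0, 0, 0, 40], [-20, 0, 0, 0, 0, 0, 40], [-32, 0, 0, 0, 0, 0, 40], [-46, 0, 0, 0, 0, 0, 40], [-60, 0, 0, 0, 0, 0, 40], [-71, 0, 0, 0, 0, 0, 40], [-75, 0, 0, 0, 0, 0, 40]]
  ]
}}

```text
clock: 13.95
position: [0.418, -0.2675, 0.1995]
ee_rot: [-1.059, 1.298, 1.055]
force: [-0.2, -0.2, -1.2]
width: 0.502
```

```bash
python3 mv.py .378 .0745 .198 77.85
python3 - <<'E'
from h import *
im,d,T,K=grab('scene','scene9.png')
cv2.imwrite('pics/scene9z.png',cv2.resize(im[170:290,300:440],None,fx=5,fy=5)[:,:,::-1])
E
```

```text
clk 13.95 pos [ 0.418  -0.2675  0.1995] yaw 78.29 F [-0.16 -0.25 -1.22] w 0.502 tilt 0.14
shift [  1.  108.6 326.7] turn [ 0.44 -0.03  0.14]
```

View pics/scene9z.png

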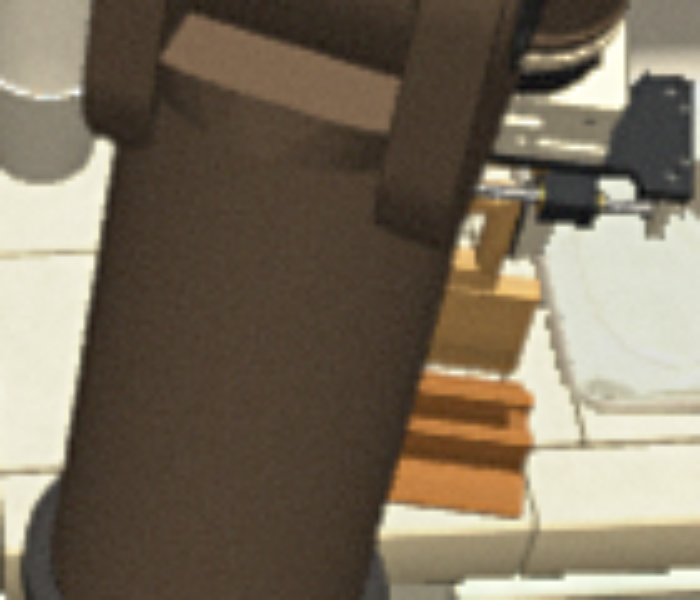

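The board is lifted clear of the rack, which stayed where it was. I carry it round in front of the hook tip.

Emit:
{"op": "send_rows", "data": {
  "rows": [
    [[0, 8, 15, 0, 0, 0, 40], [0, 24, 45, 0, 0, 0, 40], [0, 42, 80, 0, 0, 0, 40], [0, 60, 115, 0, 0, 0, 40], [0, 79, 150, 0, 0, 0, 40], [0, 95, 180, 0, 0, 0, 40], [0, 103, 200, 0, 0, 0, 40], [0, 107, 220, 0, 0, 0, 40]]
  ]
}}

```text
clock: 14.8
position: [0.3561, -0.0288, 0.1975]
ee_rot: [-1.058, 1.299, 1.058]
force: [0.1, -0.5, -1.0]
width: 0.498
```

```bash
python3 mv.py .358 .0789 .198 77.85
```

```text
clk 14.8 pos [ 0.3561 -0.0288  0.1975] yaw 78.35 F [ 0.06 -0.45 -0.96] w 0.498 tilt 0.04
shift [ -0.5  19.9 105.9] turn [ 0.5  -0.02 -0.04]
```

Emit:
{"op": "send_rows", "data": {
  "rows": [
    [[0, 4, 22, 0, 0, 0, 40], [0, 9, 45, 0, 0, 0, 40], [0, 13, 68, 0.2, 0, 0, 40], [0, 17, 88, 0.4, 0, 0, 40], [0, 19, 100, 0.5, 0, 0, 40], [0, 20, 106, 0.5, 0, 0, 40], [0, 20, 106.5, 0.5, 0, 0, 40], [0, 20, 106.5, 0.5, 0, 0, 40]]
  ]
}}

```text
clock: 15.6
position: [0.3591, 0.0778, 0.1975]
ee_rot: [-1.051, 1.303, 1.051]
force: [1.0, -0.4, -1.2]
width: 0.499
```

```bash
python3 mv.py .358 .0789 .198 77.85
python3 - <<'E'
from h import *
for n in('side','wrist'):
    im,d,T,K=grab(n,n+'10.png'); np.savez(n+'10.npz',im=im,d=d,T=T,K=K)
    if n=='side': cv2.imwrite('pics/side10z.png',cv2.resize(im[170:310,200:340],None,fx=4.2,fy=4.2)[:,:,::-1])
E
```

```text
clk 15.6 pos [0.3591 0.0778 0.1975] yaw 77.78 F [ 0.98 -0.45 -1.25] w 0.499 tilt 0.03
shift [-0.5  1.3  0.9] turn [-0.07 -0.03 -0.02]
```

View pics/side10z.png

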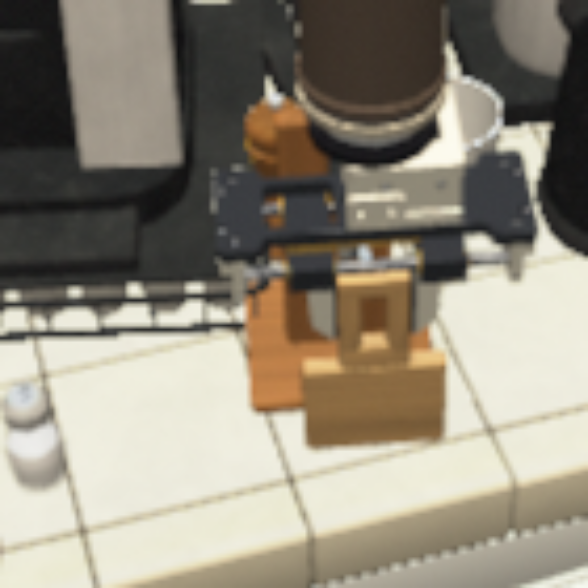

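View pics/wrist10.png

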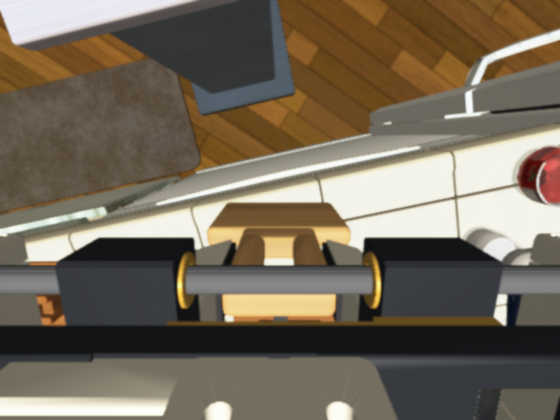

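The side view shows the board held upright in front of the stand, with the slot at (373,312) in the zoom. I check its tilt and lateral offset from the depth.

Run:
```python
from h import *
s=arm.observe();print(s['position'])
yaw=np.deg2rad(77.85); zt=np.array([np.cos(yaw),np.sin(yaw)]); nt=np.array([-zt[1],zt[0]])
for f in('side10','wrist10'):
    z=np.load(f+'.npz');im,d,T,K=[z[k] for k in('im','d','T','K')]
    P=cloud(d,T,K); Q=P[...,:2]-s['position'][:2]
    n=Q@nt; l=Q@zt  # n: toward robot (out along hook), l: lateral
    m=(d>0)&(abs(l)<.055)&(n>-.004)&(n<.03)&(P[...,2]>.075)&(P[...,2]<.25)
    if f=='wrist10': m[:205]=0;m[330:]=0
    A=np.c_[n[m],l[m],P[m][:,2]]
    for lo in np.arange(.08,.25,.01):
        k=A[(A[:,2]>=lo)&(A[:,2]<lo+.01)]
        if len(k)>5: print(f,round(lo,3),len(k),'n',np.percentile(k[:,0],[10,50,90]).round(4),'l',np.percentile(k[:,1],[1,99]).round(4))
```

```text
[0.35919589 0.07760656 0.19762201]
side10 0.08 17 n [0.0051 0.0073 0.0082] l [-0.0445  0.0432]
side10 0.09 81 n [0.0052 0.0075 0.0091] l [-0.0448  0.0436]
side10 0.1 72 n [0.0054 0.0075 0.009 ] l [-0.0475  0.0456]
side10 0.11 87 n [0.0051 0.0074 0.0095] l [-0.0472  0.0452]
side10 0.12 74 n [0.005  0.0078 0.0096] l [-0.047   0.0449]
side10 0.13 78 n [0.0054 0.0079 0.0091] l [-0.0465  0.0446]
side10 0.14 84 n [0.0063 0.0081 0.0096] l [-0.0461  0.0443]
side10 0.15 88 n [0.0053 0.0082 0.01  ] l [-0.046   0.0445]
side10 0.16 111 n [0.0002 0.0061 0.0089] l [-0.0459  0.0463]
side10 0.17 46 n [0.0058 0.0078 0.0095] l [-0.0213  0.022 ]
side10 0.18 48 n [-0.0008  0.0067  0.0092] l [-0.0198  0.0218]
side10 0.19 38 n [0.0048 0.0075 0.0097] l [-0.0267  0.0243]
side10 0.2 52 n [0.0064 0.0082 0.0117] l [-0.0379  0.0335]
side10 0.21 68 n [0.0052 0.0084 0.0118] l [-0.0389  0.0383]
side10 0.22 65 n [0.0057 0.0092 0.0127] l [-0.039   0.0397]
side10 0.23 87 n [0.0068 0.0093 0.0123] l [-0.0412  0.0395]
side10 0.24 61 n [0.0027 0.0066 0.0102] l [-0.0301  0.0312]
wrist10 0.1 320 n [0.0065 0.0067 0.0069] l 
[... 195 characters left out ...]
 0.0441]
wrist10 0.14 472 n [0.0064 0.0067 0.0069] l [-0.0445  0.0447]
wrist10 0.15 565 n [0.0064 0.0067 0.007 ] l [-0.044   0.0443]
wrist10 0.16 1448 n [-0.0015  0.004   0.0067] l [-0.0455  0.0456]
wrist10 0.17 367 n [0.0064 0.0067 0.007 ] l [-0.0217  0.0217]
wrist10 0.18 848 n [-0.0021  0.005   0.0068] l [-0.021   0.0211]
wrist10 0.19 407 n [0.0048 0.0066 0.0078] l [-0.026   0.0263]
wrist10 0.2 786 n [0.0059 0.0069 0.01  ] l [-0.0358  0.0365]
wrist10 0.21 1077 n [0.0061 0.0081 0.0101] l [-0.0383  0.0388]
wrist10 0.22 711 n [0.0067 0.0098 0.0102] l [-0.0368  0.0372]
wrist10 0.23 19 n [0.0101 0.0103 0.0106] l [-0.0344  0.0356]
wrist10 0.24 2280 n [-0.0032 -0.0002  0.0028] l [-0.0252  0.0255]
```

The board hangs square and centred in the grip, with the bar line 1 mm to +z. I insert it slowly.

Emit:
{"op": "send_rows", "data": {
  "rows": [
    [[0, -5, 1, 0, 0, 0, 40], [0, -10, 1, 0, 0, 0, 40], [0, -15, 1, 0, 0, 0, 40], [0, -20, 1, 0, 0, 0, 40], [0, -25, 1, 0, 0, 0, 40], [0, -31, 1, 0, 0, 0, 40], [0, -37, 1, 0, 0, 0, 40], [0, -43, 1, 0, 0, 0, 40]]
  ]
}}

```text
clock: 16.5
position: [0.4021, 0.0702, 0.1977]
ee_rot: [-1.051, 1.302, 1.051]
force: [0.4, -0.1, -2.1]
width: 0.498
```

```bash
python3 mv.py .4216 .0652 .198 77.85
```

```text
clk 16.5 pos [0.4021 0.0702 0.1977] yaw 77.8 F [ 0.41 -0.12 -2.07] w 0.498 tilt 0.0
shift [ -0.3 -20.1  -0.7] turn [-0.05  0.    0.  ]
```

Emit:
{"op": "send_rows", "data": {
  "rows": [
    [[0, -4, 0, 0, 0, 0, 40], [0, -8, -0.3, 0, 0, 0, 40], [0, -12, -0.5, 0, 0, 0, 40], [0, -16, -0.5, 0, 0, 0, 40], [0, -19, -0.5, 0, 0, 0, 40], [0, -20, -0.5, 0, 0, 0, 40], [0, -20, -0.5, 0, 0, 0, 40], [0, -20, -0.5, 0, 0, 0, 40]]
  ]
}}

```text
clock: 17.3
position: [0.4208, 0.0656, 0.1977]
ee_rot: [-1.051, 1.302, 1.051]
force: [-1.3, -1.0, -0.8]
width: 0.498
```

```bash
python3 mv.py .4216 .0652 .198 77.85
python3 - <<'E'
from h import *
for n in('side',):
    im,d,T,K=grab(n,n+'11.png'); np.savez(n+'11.npz',im=im,d=d,T=T,K=K)
    cv2.imwrite('pics/side11z.png',cv2.resize(im[190:280,230:320],None,fx=6,fy=6)[:,:,::-1])
E
```

```text
clk 17.3 pos [0.4208 0.0656 0.1977] yaw 77.8 F [-1.25 -1.04 -0.81] w 0.498 tilt 0.0
shift [-0.3 -0.8 -0.2] turn [-0.05 -0.   -0.  ]
```

View pics/side11z.png

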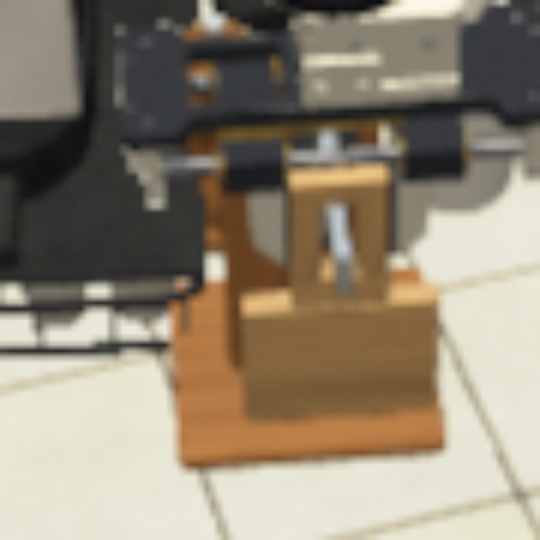

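The side view shows the hook through the slot, at (340,245) in the zoom. I lower the board.

Emit:
{"op": "send_rows", "data": {
  "rows": [
    [[3, 0, 0, 0, 0, 0, 40], [6, 0, 0, 0, 0, 0, 40], [9, 0, 0, 0, 0, 0, 40], [12, 0, 0, 0, 0, 0, 40], [15, 0, 0, 0, 0, 0, 40], [17.5, 0, 0, 0, 0, 0, 40], [19, 0, 0, 0, 0, 0, 40], [20, 0, 0, 0, 0, 0, 40]]
  ]
}}

```text
clock: 18.15
position: [0.4209, 0.0655, 0.1776]
ee_rot: [-1.051, 1.303, 1.051]
force: [0.1, 0.3, -1.5]
width: 0.505
```

```bash
python3 mv.py .4216 .0652 .175 77.85
```

```text
clk 18.15 pos [0.4209 0.0655 0.1776] yaw 77.79 F [ 0.07  0.35 -1.47] w 0.505 tilt 0.01
shift [ 2.6 -0.7 -0.2] turn [-0.06 -0.   -0.01]
```

Emit:
{"op": "send_rows", "data": {
  "rows": [
    [[0.3, 0, 0, 0, 0, 0, 40], [0.6, 0, 0, 0, 0, 0, 40], [0.9, 0, 0, 0, 0, 0, 40], [1.2, 0, 0, 0, 0, 0, 40], [1.5, 0, 0, 0, 0, 0, 40], [1.7, 0, 0, 0, 0, 0, 40], [1.9, 0, 0, 0, 0, 0, 40], [2, 0, 0, 0, 0, 0, 40]]
  ]
}}

```text
clock: 18.95
position: [0.421, 0.0656, 0.1757]
ee_rot: [-1.051, 1.302, 1.051]
force: [-0.5, -0.2, -1.7]
width: 0.501
```

```bash
for i in 1 2 3; do python3 mv.py .4216 .0652 .175 77.85; python3 -c "
from h import *
grab('side')"; done
```

```text
clk 18.95 pos [0.421  0.0656 0.1757] yaw 77.79 F [-0.47 -0.17 -1.67] w 0.501 tilt 0.0
shift [ 0.7 -0.7 -0.2] turn [-0.06  0.    0.  ]
clk 19.0 pos [0.421  0.0655 0.1757] yaw 77.79 F [-0.71  0.32 -1.43] w 0.504 tilt 0.0
shift [ 0.7 -0.7 -0.2] turn [-0.06 -0.   -0.  ]
clk 19.05 pos [0.4209 0.0656 0.1757] yaw 77.8 F [-0.64  1.17 -0.97] w 0.499 tilt 0.0
shift [ 0.7 -0.7 -0.2] turn [-0.05 -0.   -0.  ]
```

Emit:
{"op": "send_rows", "data": {
  "rows": [
    [[0.1, 0, 0, 0, 0, 0, 40], [0.3, 0, 0, 0, 0, 0, 40], [0.4, 0, 0, 0, 0, 0, 40], [0.6, 0, 0, 0, 0, 0, 40], [0.7, 0, 0, 0, 0, 0, 40], [0.8, 0, 0, 0, 0, 0, 40], [0.9, 0, 0, 0, 0, 0, 40], [1, 0, 0, 0, 0, 0, 40]]
  ]
}}

```text
clock: 19.9
position: [0.421, 0.0656, 0.1747]
ee_rot: [-1.051, 1.302, 1.051]
force: [-0.8, -0.8, -1.4]
width: 0.499
```

Emit:
{"op": "send_rows", "data": {
  "rows": [
    [[0.1, 0, 0, 0, 0, 0, 40], [0.2, 0, 0, 0, 0, 0, 40], [0.3, 0, 0, 0, 0, 0, 40], [0.4, 0, 0, 0, 0, 0, 40], [0.5, 0, 0, 0, 0, 0, 40], [0.6, 0, 0, 0, 0, 0, 40], [0.7, 0, 0, 0, 0, 0, 40], [0.7, 0, 0, 0, 0, 0, 40]]
  ]
}}

```text
clock: 20.7
position: [0.421, 0.0656, 0.1741]
ee_rot: [-1.051, 1.302, 1.051]
force: [-1.5, 0.0, 2.5]
width: 0.499
```

Contact. Fz went from −1.5 to +2.5 N, so the hook now carries the board. I relax by 0.2 mm and then open slowly.

Emit:
{"op": "send_rows", "data": {
  "rows": [
    [[-0.2, 0, 0, 0, 0, 0, 40], [-0.2, 0, 0, 0, 0, 0, 40], [-0.2, 0, 0, 0, 0, 0, 50], [-0.2, 0, 0, 0, 0, 0, 53], [-0.2, 0, 0, 0, 0, 0, 56], [-0.2, 0, 0, 0, 0, 0, 60], [-0.2, 0, 0, 0, 0, 0, 65], [-0.2, 0, 0, 0, 0, 0, 70]]
  ],
  "grip_force": 5
}}

```text
clock: 21.5
position: [0.421, 0.0656, 0.1742]
ee_rot: [-1.051, 1.302, 1.051]
force: [0.4, 0.2, 0.5]
width: 0.683
```

```bash
python3 mv.py .4216 .0652 .175 77.85
python3 - <<'E'
from h import *
for n in('side',):
    im,d,T,K=grab(n,n+'12.png'); np.savez(n+'12.npz',im=im,d=d,T=T,K=K)
    cv2.imwrite('pics/side12z.png',cv2.resize(im[190:280,230:320],None,fx=6,fy=6)[:,:,::-1])
E
```

```text
clk 21.5 pos [0.421  0.0656 0.1742] yaw 77.8 F [0.36 0.24 0.52] w 0.683 tilt 0.0
shift [-0.8 -0.7 -0.2] turn [-0.05  0.    0.  ]
```

View pics/side12z.png

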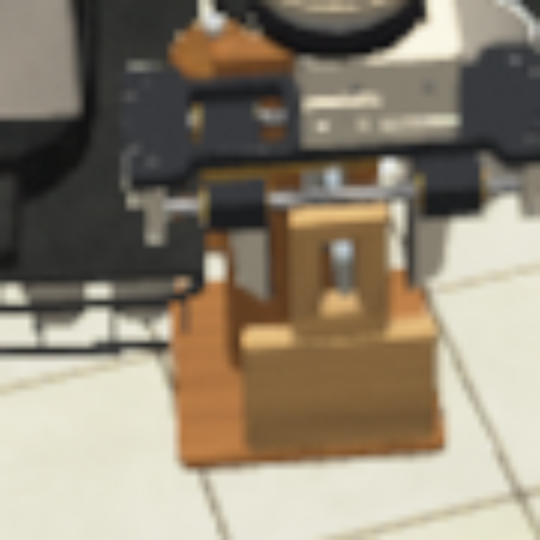

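The board hangs on the hook with the fingers clear of it. I open a bit more and rise straight up.

Emit:
{"op": "send_rows", "data": {
  "rows": [
    [[0, 0, 0, 0, 0, 0, 80], [-3, 0, 0, 0, 0, 0, 85], [-12, 0, 0, 0, 0, 0, 85], [-28, 0, 0, 0, 0, 0, 85], [-50, 0, 0, 0, 0, 0, 85], [-75, 0, 0, 0, 0, 0, 85], [-100, 0, 0, 0, 0, 0, 85], [-115, 0, 0, 0, 0, 0, 85]]
  ]
}}

```text
clock: 22.35
position: [0.4215, 0.0658, 0.2919]
ee_rot: [-1.052, 1.3, 1.049]
force: [0.4, 0.4, -0.9]
width: 0.85
```

Emit:
{"op": "send_rows", "data": {
  "rows": [
    [[-20, 0, -20, 0, 0, 0, 85], [-30, 0, -60, 0, 0, 0, 85], [-30, 0, -100, 0, 0, 0, 85], [-30, 0, -140, 0, 0, 0, 85], [-30, 0, -170, 0, 0, 0, 85], [-30, 0, -190, 0, 0, 0, 85], [-30, 0, -200, 0, 0, 0, 85], [-30, 0, -200, 0, 0, 0, 85]]
  ]
}}

```text
clock: 23.15
position: [0.3785, -0.1306, 0.3197]
ee_rot: [-1.05, 1.303, 1.049]
force: [-0.2, 0.2, -0.2]
width: 0.846
```

```bash
python3 mv.py .4216 .0652 .175 77.85
python3 - <<'E'
from h import *
for n in('side','scene'):
    im,d,T,K=grab(n,n+'13.png'); np.savez(n+'13.npz',im=im,d=d,T=T,K=K); P=cloud(d,T,K)
    z=np.load(n+'0.npz');P0=cloud(z['d'],T,K)
    for k,c in dict(salt=(.46,.296),jar=(.385,.365)).items():
        for nm,Q,dd in(('0',P0,z['d']),('13',P,d)):
            m=(dd>0)&(np.hypot(Q[...,0]-c[0],Q[...,1]-c[1])<.05)&(Q[...,2]>.02)&(Q[...,2]<.12)
            print(n,k,nm,m.sum(),Q[m].mean(0).round(4))
    H=np.array([.4950,.0495]);e=np.array([-.9776,.2105]);t=np.array([-e[1],e[0]])
    D=P[...,:2]-H;r=D@e;l=D@t
    m=(d>0)&(r>.05)&(r<.1)&(abs(l)<.06)&(P[...,2]>.055)&(P[...,2]<.24)
    q=np.c_[r[m],l[m],P[m][:,2]];print('board r,l,z',np.percentile(q,[1,50,99],axis=0).round(4).tolist())
cv2.imwrite('pics/both13.png',np.hstack([cv2.resize(optics.get_image(n)[0][y:y+130,x:x+130],(390,390)) for n,x,y in(('side',200,180),('scene',200,150))])[:,:,::-1])
E
```

```text
clk 23.15 pos [ 0.3785 -0.1306  0.3197] yaw 77.69 F [-0.18  0.2  -0.25] w 0.846 tilt 0.03
shift [ 1.447e+02 -2.000e-01  2.005e+02] turn [-0.16  0.    0.03]
side salt 0 299 [0.459  0.2996 0.0577]
side salt 13 298 [0.4588 0.2995 0.0581]
side jar 0 619 [0.3856 0.3655 0.0669]
side jar 13 627 [0.3854 0.3654 0.0664]
board r,l,z [[0.0707, -0.0454, 0.0643], [0.0828, 0.0002, 0.1293], [0.0876, 0.0465, 0.2228]]
scene salt 0 310 [0.4596 0.2982 0.06  ]
scene salt 13 308 [0.4593 0.2981 0.0601]
scene jar 0 626 [0.3862 0.363  0.0694]
scene jar 13 627 [0.3861 0.3628 0.0689]
board r,l,z [[0.0585, -0.0445, 0.0652], [0.0841, 0.0014, 0.1357], [0.089, 0.0458, 0.2244]]
```

View pics/both13.png

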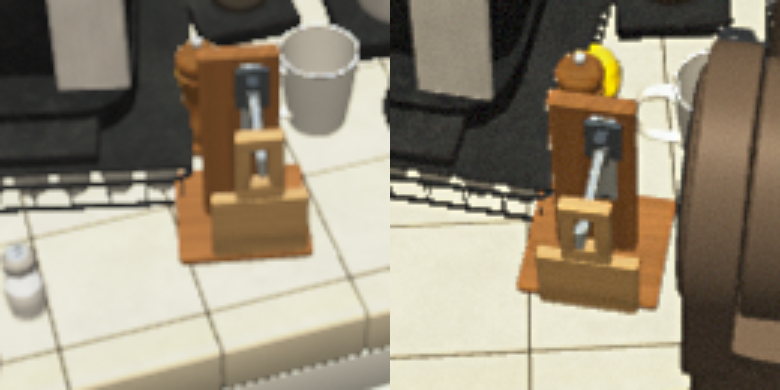

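View pics/side13.png

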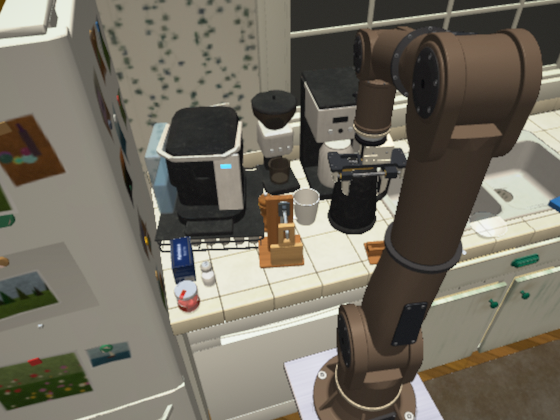

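The pictures show the board hanging square on the extended hook and all three bystanders in place. The arm is clear of everything. I hand in.

```bash
python3 -c "
from h import *
print(arm.sign_off(), arm.observe()['clock'])"
```

```text
the job is handed in; nothing more can be done
the job is handed in; nothing more can be done
```

The serving board is hanging by its handle slot on the fully extended hook, and the job is handed in after about 23 s of robot time; no verdict was given.

- **Hook:** I swung it out with the fingers loosely straddling the bar. At the stop the force rose from about 3 N to 7.6 N. After I backed off, the wrist camera measured the bar at 90.4°.
- **Board:** I lifted it straight out of the rack, slid its slot over the hook and lowered it slowly. The vertical force went from −1.5 N to +2.5 N, so the hook was carrying the board before I opened the fingers and withdrew upward.
- **Final checks:** The cameras show the board upright, centred on the bar and behind the upturned tip, at about 65 to 223 mm height as expected. The salt shaker and jam jar are within 0.5 mm of where they started. I only compared the cup by eye in the pictures, and it appears unmoved. The arm was well away from everything.

No check failed. Before I swung the hook, the scene and side cameras put the bar about 4 mm further forward than the wrist camera did. I used the wrist camera's value, and the fit confirmed it. I did not measure the hook's angle again after the board was hung, but the board's alignment with it looks unchanged.

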